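Hang the catch cup under the drain spout and set the drain valve two turns open

TASK

Hang the steel catch cup by the bar of its handle on the strap hook over the drain spout and let go of it. Then turn the valve wheel by its crank handle clockwise until it is shut against its stop, back it off exactly two full turns, and finish while still gripping the crank handle with the valve held there. Leave the other things on the bench where they are.

Things in the scene. Friction and masses are not known exactly. Their poses are not given: they have to be found in the camera images.
- drain_station: the fixed drain station (place and yaw vary). Origin on the bench; x points to its back, y left, z up. At (-30, -70) mm a grey valve pedestal (foot radius 38) with the wheel on top. At (64, 85) a 16 mm steel standpipe, 181 high (foot radius 21), carrying the strap hook towards the front and, below that, the spout. A 12 mm pipe lies low (top 28 up) between the two.
- hook_seat (a point): seat of the strap hook, at (10, 85, 150) mm in the station's frame, same axes: on the top face of a level steel strap 14 mm wide (y), 5 thick, running along x from a clamp on the standpipe (its front 42 mm behind this point, +x) to an upturned lip 5 mm thick in front (inner face 22 mm ahead, -x; top 9 mm above this point). The hook is open to the front and above.
- spout_end (a point): lower end of the 13 mm drain spout, facing down, 12 mm behind (+x) and 29 mm below hook_seat; its 12 mm pipe runs back from there to the standpipe under the strap. The cup's rim passes below it when the cup is moved in from the front.
- catch_cup: loose plain steel cup, about 0.15 kg, 68 mm across, 50 high, with a rigid bail of 7 mm rod. Origin at the centre of its underside, z up. The bail stands in its y-z plane: legs at y = +-36.5, level bar along y with centre line 112 up. On the bar's middle a square wooden stud to lift it by, 16 x 16 mm, from 116 to 150 up. Same after half a turn. Hung, it clears the bench by 42 mm.
- cup_bar (a point): the middle of the cup's bail bar, on its centre line, 112 mm above the cup's underside; axes as the cup's. The straight bar is 52 mm long, along y. Hung up, it lies across the strap, 3.5 mm above hook_seat.
- valve_wheel (a joint): opening of the valve wheel in rad: 0 = shut against its hard stop, growing as it is turned counterclockwise seen from above (opening), up to 25 (four turns). Starts between 1.5 and 6. Turning takes about 0.1 N m (some 2 to 4 N at the crank handle); the wheel stays where it is left.
- wheel_hub (a point): point on the wheel's upright axis, at (-30, -70, 220) mm in the station's frame, same axes. The wheel is a dark steel three-spoke ring, rim radius 45 mm, rim 12 mm thick with its top 1 mm above this point.
- crank_handle: black upright crank handle on the wheel's rim, 45 mm from the axis: a round grip 16 to 17 mm thick that spins freely on its pin, so a gripper carries it round without turning itself. Origin at its lower end, 3.5 mm above wheel_hub; top 43 mm higher. It stands at the angle (station yaw + pi + valve_wheel) about the axis: at the front when shut. Its own yaw means nothing.
- bottle: bystander: white bottle with black cap, 40 mm across, 92 mm high; origin at its underside. Leave alone.
- small_jar: bystander: small clear jar with grey lid, 34 mm across, 40 mm high; origin at its underside. Leave alone.
- bush: bystander: low grey flanged bush, 35 mm across, 12 mm high; origin at its underside. Leave alone.

How it is judged:
By the outcome, as a careful person would: the job done as asked, in the order asked, and still so for the second after the job is handed in, while the arm keeps its last pose, push and grip.
It also fails if it takes over 72 s, if anything falls off the work surface, if the arm or the gripper's body presses on something with over 40 N, if the wrist force passes 120 N, or if a joint passes its speed limit or range.

ROBOT

A 6-joint arm with a two-finger parallel gripper is mounted at the origin on a cart in front of the work surface, level with it; the furniture and walls round the work are solid. World frame = base frame: x ahead of the robot, y to its left, z up, the work surface at z = 0. Lengths are in m, angles in rad, forces in N, time in s.
With the tool pointing down it reaches from about 0.3 to 0.75 m from the base axis. Payload 8.5 kg.
Tool frame: the origin (TCP) lies midway between the tips of the shut fingers; the grasp point (between the pads) lies 19 mm behind it (robot.tcp_to_grasp is the distance from the TCP to the grasp point, in m); z points along the fingers, y is the line along which they close (so a half turn about z gives the same grasp; the last joint's range is limited). The gripper opens to 85 mm and grips with 20 to 120 N. Pads are 22 mm wide; open, the fingers measure 114 mm over their backs; the gripper's body (76 mm by 85 mm) begins 54 mm behind the grasp point. The pads swing forward as they close: fully open they stand 13 mm farther back than shut.
Start: joints at [-0.215, 0.381, 1.297, -0, 1.464, -0.215], TCP at [0.55, 0, 0.231] pointing down, gripper open.
Joint ranges: [-3.11, 3.11], [-0.89, 2.33], [0.22, 2.48], [-1.42, 4.56], [0.17, 2.85], [-2.88, 2.88]. Speed limits (rad/s): [2.39, 2.39, 3.14, 3.14, 3.14, 3.14].

INTERFACE

Orientations are given as [roll, pitch, yaw] about the fixed x, y, z axes, in that order (R = Rz(yaw) Ry(pitch) Rx(roll)).
In Python, from workcell import robot gives the robot as it stands.
- The arm moves only by the shell command python3 -m pendant 'ROWS' [FORCE]. ROWS is JSON, one flat list of numbers, 5 for each row, row after row: the closure in counts, from 0 (fully open) to 255 (shut), then the shift along the tool's x, y, z in m, then the turn about the tool's z in degrees. In form: [jaw, tx, ty, tz, twist, jaw, tx, ty, tz, twist, ...]. A call has 1 to 12 rows; each row is the pose to reach, as a shift and turn from the pose commanded when the call began, along the tool's axes at that moment; what a row does not reach only later rows make up. A row lasts 1/8 s, in which the tool goes at most 62.5 mm and 10.7 degrees, less where a joint would pass 70% of its speed; a pose out of reach is approached as far as the arm can. A call with a gripper value outside its range is refused whole. The fingers move at their own pace and stop on an object; FORCE is the grip in N (left out, the last holds). Time passes only in rows, so rows that repeat a pose let the fingers close. It gives the time, the measured TCP pose, the force, the opening and the grip force at its end, in the units of the state.
- robot.get_obs(): the state, without advancing time (a new reading comes with each control period).
- robot.read_camera(name): name is "scene" or "side" or "wrist"; returns the picture (480x640x3 uint8, blue, green, red); there is no depth.
- robot.camera_model(name): a dict with "mtx" (3x3 intrinsics, pixels), "eye" and "attitude" of the camera in the world. Camera axes: x right, y down, z forward; pixel columns grow to the right and rows downward; lengths in m; the calibration is good to about 2 mm. A picture is of the moment at which its call begins: read the wrist's pose just before it. camera_model takes no time and is no camera call; for the wrist camera it gives the pose at the moment of the call.
- robot.job_done(): hands the job in; it is judged then, once.
The state is a dict: "time": time; "joint_pos": joint angles; "joint_velocities": joint speeds; "effort": joint torques, N m; "tool_pos": TCP position; "tool_rot": TCP orientation; "force": force on the tool from outside, world axes, zero at the start; "wrist_torque": the same for the moment, N m; "opening": finger opening in m; "grip_force": force on a finger pad.
Only numpy, scipy, OpenCV 4.12 (cv2) and the standard library are available. Lean on these libraries where they do the work, as an engineer would, in place of code of your own. Each camera call takes 0.05 s, during which the arm holds its last target. There are 200 camera calls.

## Working session

There is one attempt and no reset: what is moved stays moved. The work goes in short steps, Python scripts to look and compute and a shell command to move; the robot and the scene stay as the last step left them, time stands still between calls to the robot, and variables do not carry over. Pictures are saved under pics/ and viewed, at most 10 in all, crops included, and the job is handed in when it is done.

```bash
mkdir -p pics; python3 - <<'E'
from workcell import robot
import cv2
for n in ("scene","side"):
    im=robot.read_camera(n); cv2.imwrite(f"pics/{n}0.png",im)
    print(n,robot.camera_model(n))
print(robot.get_obs(), robot.tcp_to_grasp)
E
```

```text
scene {'mtx': array([[577.7605788 ,   0.        , 318.94715982],
       [  0.        , 577.7605788 , 240.56629776],
       [  0.        ,   0.        ,   1.        ]]), 'eye': array([-0.3019757 ,  0.67789447,  0.79603522]), 'attitude': array([-2.1706343 ,  0.00521405, -2.17670413])}
side {'mtx': array([[537.41060814,   0.        , 324.5745174 ],
       [  0.        , 537.41060814, 236.95729182],
       [  0.        ,   0.        ,   1.        ]]), 'eye': array([ 0.5324999 , -0.76552679,  0.82453109]), 'attitude': array([-2.20348168, -0.01429174,  0.10781647])}
{'time': 0.1, 'joint_pos': array([-2.15302803e-01,  3.81129585e-01,  1.29819279e+00, -5.78147780e-06,
        1.46360750e+00, -2.15298259e-01]), 'joint_velocities': array([-1.20194607e-03,  5.39562143e-04, -2.21256428e-03, -7.83343980e-04,
        5.06559910e-04, -8.23089951e-05]), 'effort': array([ 3.76895419e-03, -4.49219084e+01, -2.31655884e+01, -2.33104493e-04,
        3.63802450e-03,  7.57992581e-06]), 'tool_pos': array([5.49724180e-01, 5.49277945e-05, 2.30770369e-01]), 'tool_rot': array([-3.14028508e+00, -2.80066543e-04,  1.57079222e+00]), 'force': array([ 0.41943452,  0.32671722, -1.34297042]), 'wrist_torque': array([-0.02565579,  0.00153367, -0.05225236]), 'grip_force': 0.0, 'opening': 0.08510932527286409} 0.0187
```

View pics/scene0.png

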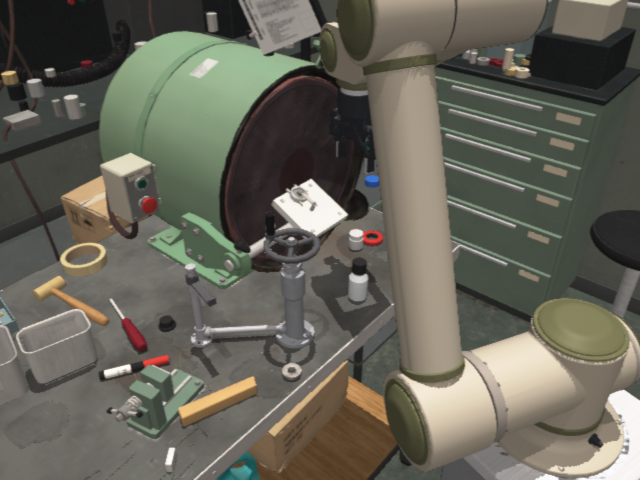

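View pics/side0.png

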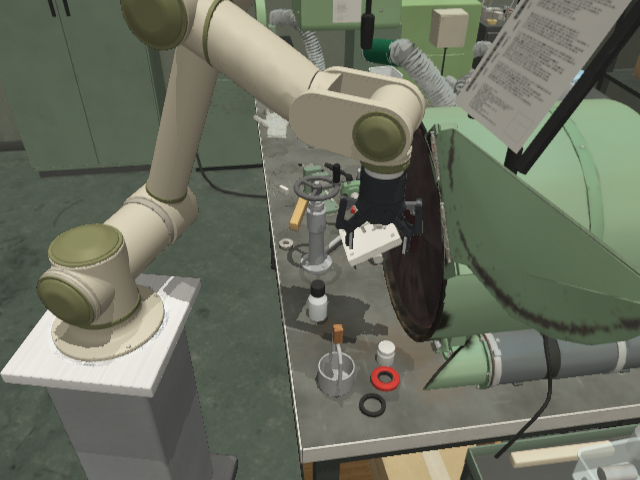

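The scene view shows the standpipe foot at about (200,338) with its top at (190,268), the pedestal foot at (293,336), the wheel centre at (291,244) and the crank handle at (269,225). The side view shows the cup rim at about (337,366) with the stud top at (338,327), the wheel centre at (318,189), and the bottle at (317,300).

```bash
cat > h.py <<'E'
from workcell import robot
import numpy as np, cv2
from scipy.spatial.transform import Rotation as R
from scipy.optimize import least_squares
def cam(n):
    m=robot.camera_model(n); return m['mtx'],np.array(m['eye']),R.from_euler('xyz',m['attitude']).as_matrix()
def proj(c,p):
    q=(np.atleast_2d(p)-c[1])@c[2]; q=q@c[0].T; return q[:,:2]/q[:,2:]
def onz(c,px,z):
    d=c[2]@np.linalg.solve(c[0],[px[0],px[1],1]); return c[1]+d*(z-c[1][2])/d[2]
def stn(s,p):  # station x,y,yaw -> world
    return R.from_euler('z',s[2]).apply(p)+[s[0],s[1],0]
E
python3 - <<'E'
from h import *
a=cam('scene');b=cam('side')
P=np.array([[-30,-70,0],[-30,-70,220],[64,85,0],[64,85,181]])/1e3
U=[[293,336],[291,244],[200,338],[190,268]]
Q=np.array([[-30,-70,0],[-30,-70,220]])/1e3
V=[[317,263],[318,189]]
f=lambda s:np.r_[(proj(a,stn(s,P))-U).ravel(),(proj(b,stn(s,Q))-V).ravel()]
best=min((least_squares(f,[.6,.15,y]) for y in np.arange(-3,3.1,1)),key=lambda r:r.cost)
s=best.x;print(s,best.cost,best.fun.round(1))
h=stn(s,P[1]);print('hub',h,'hook',stn(s,np.array([.01,.085,.15])))
g=onz(a,(269,216),.2665);print('handle top',g,'ang',np.arctan2(*(g-h)[1::-1]))
for px,z in (((337,366),.05),((338,327),.15)):print('cup',onz(b,px,z))
print('bottle',onz(b,(317,318),0))
im=cv2.imread('pics/side0.png')[310:420,280:420];a1=cv2.resize(im,None,fx=4,fy=4,interpolation=2)
im=cv2.imread('pics/scene0.png')[190:360,170:340];b1=cv2.resize(im,(440,440),interpolation=2)
c=np.zeros((440,800,3),np.uint8);c[:,:420]=a1[:,70:490];c[:,420:]=b1[:,:380];cv2.imwrite('pics/c1.png',c)
E
```

```text
[0.44425503 0.31588353 0.0202707 ] 17.779667819685955 [ 1.1 -1.6 -0.6 -1.4  1.3  2.  -0.9 -2.2 -0.3 -0.1 -0.7 -4.2]
hub [0.41568004 0.24528983 0.22      ] hook [0.45253008 0.40106876 0.15      ]
handle top [0.44787187 0.26701403 0.2665    ] ang 0.5936368789098202
cup [ 0.49561336 -0.10971166  0.05      ]
cup [ 0.49444112 -0.10858713  0.15      ]
bottle [ 4.38760665e-01  5.85786206e-02 -1.11022302e-16]
```

View pics/c1.png

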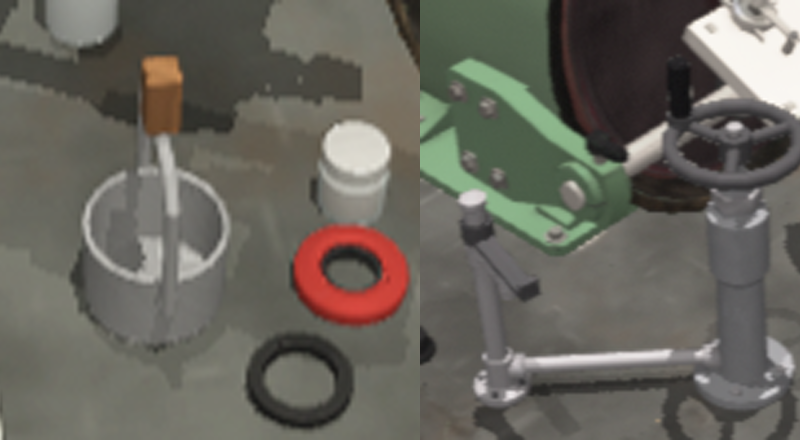

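The crop shows the cup's bail nearly edge-on. The near leg crosses the rim at about (340,377) full-frame and the far one at about (332.5,352.5). The crank stands back-left on the wheel, and the strap hook points towards the robot.

```bash
python3 - <<'E'
from h import *
b=cam('side')
n=onz(b,(340,377.5),.05);f=onz(b,(332.5,352.5),.05);print(n,f,np.hypot(*(f-n)[:2]),np.degrees(np.arctan2(*(f-n)[1::-1])))
o=robot.get_obs();w=cam('wrist');T=R.from_euler('xyz',o['tool_rot']).as_matrix()
print('wrist cam in tool',T.T@(w[1]-o['tool_pos']),T.T@w[2][:,2],w[0][0,0])
E
```

```text
[ 0.50331704 -0.13530879  0.05      ] [ 0.4842962  -0.07841691  0.05      ] 0.05998732823045227 108.48649151955324
wrist cam in tool [ 0.07850904 -0.00069481 -0.14243868] [-3.09064269e-01 -3.45029766e-04  9.51041092e-01] 341.1959855388904
```

```bash
python3 -m pendant '[0,-0.05,-0.025,-0.01,30, 0,-0.109,-0.055,-0.02,60, 0,-0.109,-0.055,-0.02,72, 0,-0.109,-0.055,-0.02,72, 0,-0.109,-0.055,-0.02,72, 0,-0.109,-0.055,-0.02,72, 0,-0.109,-0.055,-0.02,72, 0,-0.109,-0.055,-0.02,72, 0,-0.109,-0.055,-0.02,72]' 
python3 - <<'E'
from h import *
cv2.imwrite('pics/w1.png',robot.read_camera('wrist'))
print(robot.get_obs()['joint_pos'].round(2))
c=cam('wrist')
for p in ([.495,-.109,.15],[.495,-.109,.05]):print(proj(c,p))
E
```

```text
time: 1.23
tool_pos: [0.4949, -0.109, 0.2512]
tool_rot: [-3.141, 0.0, 0.317]
force: [0.0, -0.3, -0.0]
opening: 0.0856
grip_force: 0.0
[-0.45  0.29  1.38 -0.    1.48  0.8 ]
[[321.52231162 238.96796979]]
[[321.7609433  209.17352151]]
```

View pics/w1.png

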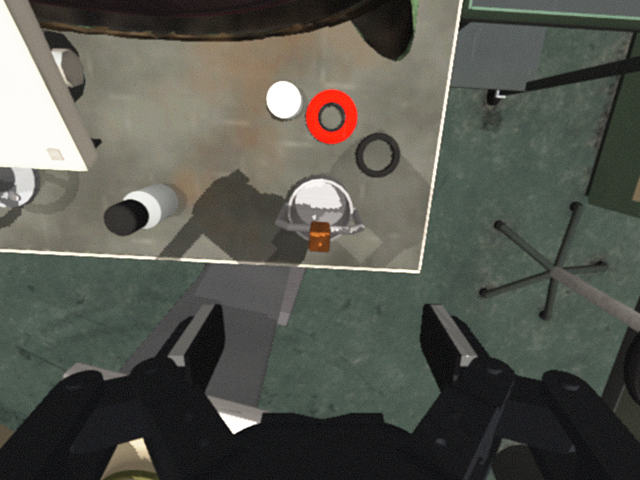

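The wrist view shows the stud at about (320,236). The bail is nearly level in the image, with its legs at (287,229) and (357,229), so the yaw is about right. I'll measure it more finely.

```bash
python3 - <<'E'
from h import *
im=cv2.imread('pics/w1.png');c=cam('wrist')
hsv=cv2.cvtColor(im,cv2.COLOR_BGR2HSV);m=cv2.inRange(hsv[210:260,300:340],(5,120,40),(20,255,255))
ys,xs=np.nonzero(m);print('stud px',xs.min()+300,xs.max()+300,ys.min()+210,ys.max()+210,np.median(xs)+300)
def cubes(x,y,a):
    q=np.array([[i,j,k] for k in(.116,.15) for i in(-.008,.008) for j in(-.008,.008)]);return R.from_euler('z',a).apply(q)+[x,y,0]
print(proj(c,cubes(.495,-.109,np.radians(18))).round(1).tolist())
print('top ctr guess', onz(c,(320,243),.15))
for px in ((287,229),(357,229)): print(onz(c,px,.10))
cv2.imwrite('pics/c2.png',cv2.resize(im[160:270,250:390],None,fx=5,fy=5,interpolation=2))
E
```

```text
stud px 309 329 222 251 319.0
[[331.0, 235.7], [312.2, 235.7], [331.2, 217.5], [312.1, 217.4], [332.1, 249.0], [310.9, 249.0], [332.3, 228.7], [310.8, 228.7]]
top ctr guess [ 0.49161096 -0.10890087  0.15      ]
[ 0.47894908 -0.08158491  0.1       ]
[ 0.49845788 -0.14116324  0.1       ]
```

View pics/c2.png

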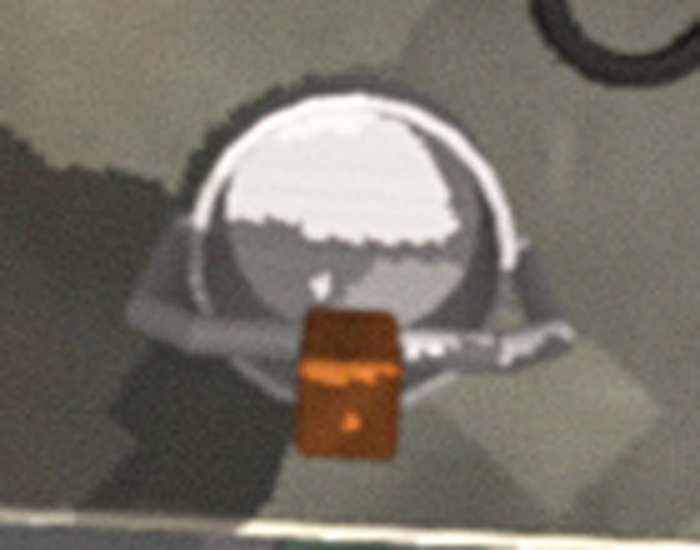

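```bash
python3 -m pendant '[0,-0.003,-0.0015,0.06,3, 0,-0.003,-0.0015,0.11,3, 0,-0.003,-0.0015,0.132,3, 0,-0.003,-0.0015,0.132,3, 255,-0.003,-0.0015,0.132,3, 255,-0.003,-0.0015,0.132,3, 255,-0.003,-0.0015,0.132,3, 255,-0.003,-0.0015,0.132,3, 255,-0.003,-0.0015,0.132,3, 255,-0.003,-0.0015,0.132,3, 255,-0.003,-0.0015,0.132,3]' 50
```

```text
time: 2.65
tool_pos: [0.4918, -0.1084, 0.1198]
tool_rot: [3.141, -0.001, 0.262]
force: [-0.3, 1.6, 5.9]
opening: 0.0155
grip_force: 49.7
```

```bash
python3 -m pendant '[255,0,0,-0.02,0, 255,0,0,-0.06,0, 255,0,0,-0.11,0, 255,0,0,-0.16,0, 255,0,0,-0.21,0, 255,0,0,-0.26,0, 255,0,0,-0.29,0, 255,0,0,-0.31,0, 255,0,0,-0.31,0]'
python3 - <<'E'
from h import *
a=cam('scene');b=cam('side')
# white box: front-low corner etc: scene (304,237) (347,212) (276,205?) side pts
for u,v in (((311,209),(370,243)),((304,237),(347,262))):
    A=[];B=[]
    for c,p in ((a,u),(b,v)):
        d=c[2]@np.linalg.solve(c[0],[*p,1]);d/=np.linalg.norm(d);M=np.eye(3)-np.outer(d,d);A.append(M);B.append(M@c[1])
    print(np.linalg.lstsq(np.vstack(A),np.hstack(B),rcond=None)[:2])
E
```

```text
time: 3.78
tool_pos: [0.4919, -0.1087, 0.4298]
tool_rot: [3.14, -0.001, 0.262]
force: [1.0, 0.6, -1.6]
opening: 0.0149
grip_force: 49.0
(array([0.54286967, 0.11207622, 0.17572834]), array([4.46597931e-05]))
(array([0.51067997, 0.1347952 , 0.11959146]), array([0.00103462]))
```

```bash
python3 -m pendant '[255,0,-0.03,0,1, 255,0,-0.08,0,3, 255,0,-0.13,0,5, 255,0,-0.18,0,7, 255,0,-0.23,0,9, 255,0,-0.28,0,11, 255,0,-0.33,0,13, 255,0,-0.38,0,14, 255,0,-0.43,0,14, 255,0,-0.48,0,14, 255,0,-0.51,0,14, 255,0,-0.526,0,14]'
python3 -m pendant '[255,0,0,0,0, 255,0,0,0,0]'
python3 - <<'E'
from h import *
c=cam('wrist');im=robot.read_camera('wrist');cv2.imwrite('pics/w2.png',im)
s=[0.44425503,0.31588353,0.0202707]
for n,p in (('hub',[-30,-70,221]),('pipe top',[64,85,181]),('seat',[10,85,150]),('lip top',[-14.5,85,159]),('lip in',[-12,85,159])):print(n,proj(c,stn(s,np.array(p)/1e3)).round(1))
E
```

```text
time: 5.28
tool_pos: [0.355, 0.4007, 0.4277]
tool_rot: [3.14, 0.002, 0.019]
force: [0.1, 0.0, -1.2]
opening: 0.0153
grip_force: 49.2
time: 5.52
tool_pos: [0.3559, 0.3987, 0.4292]
tool_rot: [3.141, 0.0, 0.016]
force: [-0.3, -0.2, -0.9]
opening: 0.0154
grip_force: 49.2
hub [[476.2 151.6]]
pipe top [[320.3  55. ]]
seat [[320.7 112.7]]
lip top [[320.8 135. ]]
lip in [[320.8 132.7]]
```

View pics/w2.png

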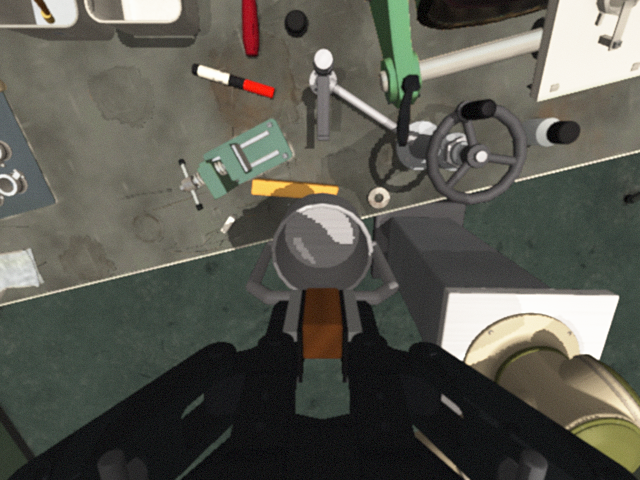

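The wrist view puts the pipe top at (323,60), the strap centre at x≈322.5 with the lip's front end at row ~138, and the hub at (477,156). A wooden block at (295,188) and a small vise with its right corner at (292,153) sit near the approach path.

```bash
cat > st.py <<'E'
from h import *
c=cam('wrist')
P=np.array([[-30,-70,221],[64,85,181],[-17,85,159]])/1e3
U=[[477,155.5],[323,60],[322.7,138]]
r=least_squares(lambda s:(proj(c,stn(s,P))-U).ravel(),[.444,.316,.02]);s=r.x
E
python3 - <<'E'
from st import *
print(s,r.fun.round(1));hk=stn(s,np.array([.01,.085,.15]));print('hook',hk,'hub',stn(s,np.array([-.03,-.07,.22])))
print('pred strap',proj(c,stn(s,np.array([.05,.085,.15]))),proj(c,hk))
for z in (.0,.03,.06,.08):print(z,'vise corner',onz(c,(292,152),z)[:2].round(3),'block near/far',onz(c,(338,190),z)[:2].round(3),onz(c,(252,195),z)[:2].round(3),onz(c,(295,181),z)[:2].round(3))
# bar in wrist image: stud top center
print(onz(c,(322,340),.4298+.031))
a=cam('scene')
for p in ([.3,.4,0],[.3,.44,.05]):print(proj(a,p))
E
```

```text
[0.44082509 0.3137562  0.01329845] [ 0.4  0.2 -0.3 -1.7 -0.2  1.9]
hook [0.44969387 0.39888167 0.15      ] hub [0.41175861 0.24336345 0.22      ]
pred strap [[322.66977004  77.60908487]] [[322.55914478 115.42727983]]
0.0 vise corner [0.398 0.448] block near/far [0.338 0.371] [0.327 0.516] [0.352 0.443]
0.03 vise corner [0.4   0.445] block near/far [0.343 0.372] [0.332 0.51 ] [0.356 0.441]
0.06 vise corner [0.402 0.442] block near/far [0.348 0.374] [0.338 0.504] [0.36  0.438]
0.08 vise corner [0.403 0.441] block near/far [0.351 0.375] [0.342 0.5  ] [0.363 0.437]
[0.35879435 0.39786913 0.4608    ]
[[254.52374477 409.36800765]]
[[230.9843037  400.43770237]]
```

```bash
python3 - <<'E'
from h import *
im=robot.read_camera('scene');cv2.imwrite('pics/s2.png',cv2.resize(im[240:440,60:326],None,fx=3,fy=3,interpolation=2))
E
```

```text
(no output)
```

View pics/s2.png

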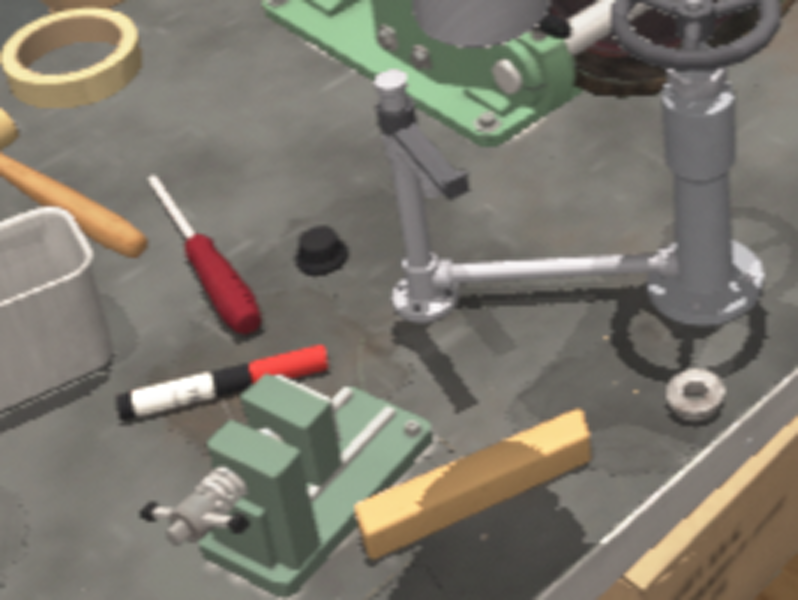

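The vise's near part is a low base and the block is about 25 mm tall, so the cup clears both. Next: descend in front, then move in over the strap.

```bash
python3 -m pendant '[255,0,0,0.03,0, 255,0,0,0.08,0, 255,0,0,0.13,0, 255,0,0,0.18,0, 255,0,0,0.22,0, 255,0,0,0.245,0, 255,0,0,0.252,0, 255,0,0,0.252,0]'
python3 -m pendant '[255,0.01,0,0,0, 255,0.03,0,0,0, 255,0.05,0.001,0,0, 255,0.07,0.001,0,0, 255,0.085,0.001,0,0, 255,0.094,0.001,0,0, 255,0.094,0.001,0,0, 255,0.094,0.001,0,0]'
python3 - <<'E'
from h import *
a=robot.read_camera('scene')[200:400,130:290];b=robot.read_camera('wrist')[40:400,160:480]
cv2.imwrite('pics/s3.png',np.hstack([cv2.resize(a,(400,500),interpolation=2),cv2.resize(b,(400,500))]))
E
```

```text
time: 6.62
tool_pos: [0.356, 0.3995, 0.178]
tool_rot: [-3.141, -0.001, 0.017]
force: [0.0, -0.3, -1.5]
opening: 0.0154
grip_force: 49.1
time: 7.62
tool_pos: [0.449, 0.4003, 0.1774]
tool_rot: [3.142, 0.0, 0.018]
force: [0.6, -0.6, -0.9]
opening: 0.0154
grip_force: 49.2
```

View pics/s3.png

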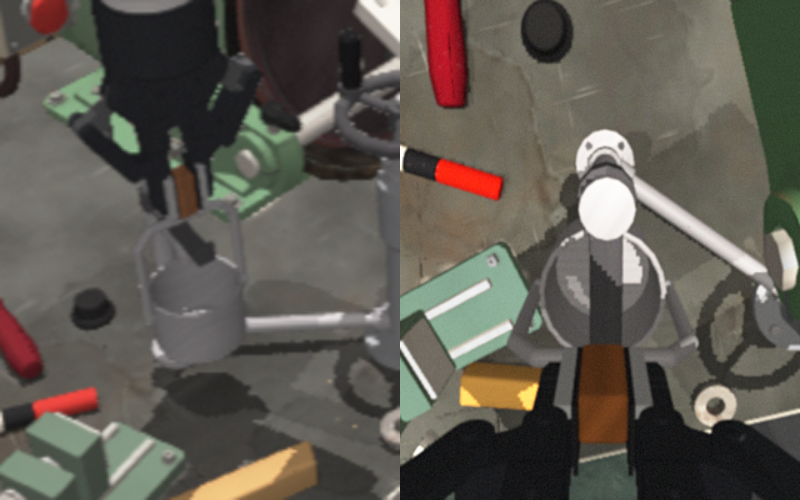

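The bail straddles the strap and is well centred: the strap runs between the legs and the lip is in front of the bar. Now lower it.

```bash
python3 -m pendant '[255,0.001,0,0.006,0, 255,0.001,0,0.011,0, 255,0.001,0,0.014,0, 255,0.001,0,0.016,0, 255,0.001,0,0.016,0]'
```

```text
time: 8.35
tool_pos: [0.4505, 0.4003, 0.1614]
tool_rot: [-3.142, -0.0, 0.018]
force: [-0.4, 0.4, -1.7]
opening: 0.015
grip_force: 49.3
```

Not in contact yet (the wrist still carries about 1.5 N), so I'll ease down further.

```bash
python3 -m pendant '[255,0,0,0.001,0, 255,0,0,0.001,0]'; python3 -m pendant '[255,0,0,0.001,0, 255,0,0,0.001,0]';python3 -m pendant '[255,0,0,0.001,0, 255,0,0,0.001,0]'
```

```text
time: 8.6
tool_pos: [0.4506, 0.4003, 0.1611]
tool_rot: [-3.141, -0.001, 0.018]
force: [-1.8, -1.2, 4.6]
opening: 0.0151
grip_force: 50.1
time: 8.85
tool_pos: [0.4507, 0.4004, 0.1609]
tool_rot: [-3.141, -0.002, 0.018]
force: [-3.0, -2.2, 11.0]
opening: 0.0151
grip_force: 51.1
time: 9.1
tool_pos: [0.4508, 0.4004, 0.1608]
tool_rot: [-3.14, -0.003, 0.018]
force: [-5.0, -3.5, 16.8]
opening: 0.015
grip_force: 51.9
```

```bash
python3 -m pendant '[255,0,0,-0.0025,0, 255,0,0,-0.0025,0, 190,0,0,-0.0025,0, 150,0,0,-0.0025,0, 150,0,0,-0.0025,0, 120,0,0,-0.0025,0, 120,0,0,-0.0025,0]'
python3 -m pendant '[120,0,0,-0.02,0, 120,0,0,-0.06,0, 120,0,0,-0.11,0, 100,0,0,-0.15,0, 0,0,0,-0.18,0, 0,0,0,-0.18,0, 0,0,0,-0.18,0, 0,0,0,-0.18,0]'
python3 - <<'E'
from h import *
a=robot.read_camera('scene')[200:400,130:290];b=robot.read_camera('wrist')
cv2.imwrite('pics/w4.png',b)
cv2.imwrite('pics/s4.png',np.hstack([cv2.resize(a,(320,400),interpolation=2),cv2.resize(b[:400,160:],(480,400))]))
s=[0.4425,0.3148,0.016]
print(proj(cam('wrist'),stn(s,np.array([[-30,-70,221],[64,85,181]])/1e3)))
E
```

```text
time: 9.98
tool_pos: [0.4505, 0.4002, 0.1608]
tool_rot: [3.142, 0.0, 0.017]
force: [0.6, -0.4, 0.1]
opening: 0.0453
grip_force: 0.0
time: 10.98
tool_pos: [0.4503, 0.4001, 0.3395]
tool_rot: [3.14, 0.002, 0.017]
force: [1.3, -0.6, 0.9]
opening: 0.0855
grip_force: 0.0
[[506.74376751 277.53354171]
 [321.45176335 158.01477547]]
```

View pics/s4.png

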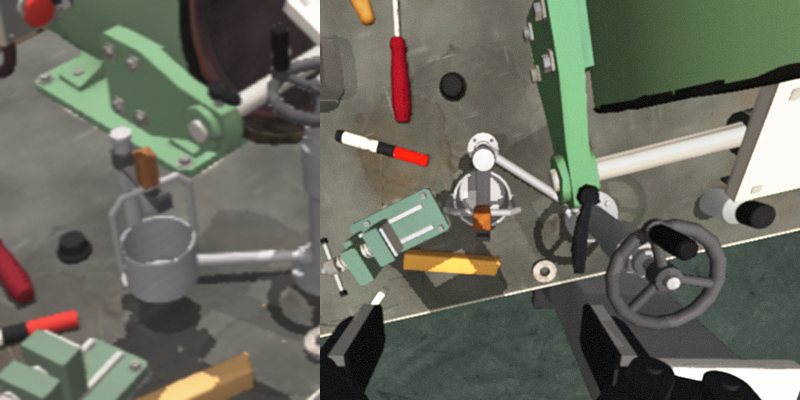

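The cup hangs on the strap, released. In the wrist view the wheel ring centre is at about (506,274.5) full-frame, and the handle top is at about (527,245). A black lever on the green bracket, at (427,195)–(419,270), needs a height check.

```bash
python3 - <<'E'
from h import *
o=robot.get_obs();c=cam('wrist');print(o['tool_pos'])
T=R.from_euler('xyz',o['tool_rot']).as_matrix()
off=T.T@(c[1]-o['tool_pos']);Rc=T.T@c[2]
T2=R.from_euler('xyz',[3.141,0,.016]).as_matrix();c2=(c[0],np.array([.3559,.3987,.4292])+T2@off,T2@Rc)
def tri(l):
    A=[];B=[]
    for c,p in l:
        d=c[2]@np.linalg.solve(c[0],[*p,1]);d/=np.linalg.norm(d);M=np.eye(3)-np.outer(d,d);A.append(M);B.append(M@c[1])
    x=np.linalg.lstsq(np.vstack(A),np.hstack(B),rcond=None);return x[0],x[1]
print('lever',tri([(c,(427,195)),(c2,(410,85))]),tri([(c,(420,268)),(c2,(402,140))]))
print('hub',onz(c,(506,274.5),.221),tri([(c,(506,274.5)),(c2,(477,152))]))
top=onz(c,(527,245),.2665);print('handle',top)
h=np.array([.413,.244])
print('ang',np.arctan2(top[1]-h[1],top[0]-h[0]),np.hypot(*(top[:2]-h)))
for a in np.radians([0,20,34,50]):
    e=[*(h+.045*np.array([np.cos(a),np.sin(a)]))];print(np.degrees(a),proj(c,[e+[.2265],e+[.2665]]).round(0).tolist())
b=cv2.imread('pics/w4.png');cv2.imwrite('pics/c5.png',cv2.resize(b[180:360,400:600],None,fx=3,fy=3,interpolation=2))
E
```

```text
[0.45043727 0.40017028 0.33993612]
lever (array([0.47785444, 0.3118072 , 0.19864551]), array([1.06277198e-09])) (array([0.42597934, 0.32228588, 0.23328674]), array([7.98094511e-07]))
hub [0.41636347 0.24546156 0.221     ] (array([0.41496925, 0.2431814 , 0.21765525]), array([1.46559664e-07]))
handle [0.45768167 0.26244259 0.2665    ]
ang 0.39145367015484367 0.048338192035144674
0.0 [[521.0, 228.0], [555.0, 245.0]]
20.0 [[501.0, 231.0], [531.0, 248.0]]
34.0 [[488.0, 237.0], [515.0, 255.0]]
50.0 [[474.0, 247.0], [499.0, 266.0]]
```

View pics/c5.png

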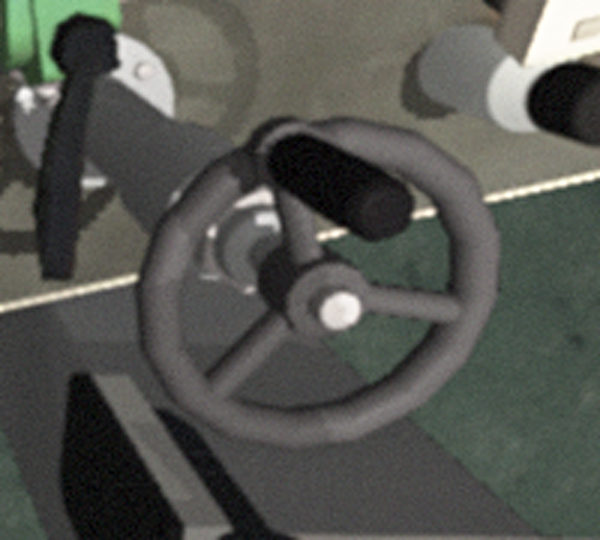

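```bash
python3 -m pendant '[0,0,0.03,0,-10, 0,0.001,0.07,0,-20, 0,0.0018,0.11,0,-30, 0,0.0018,0.137,0,-40, 0,0.0018,0.137,0,-50, 0,0.0018,0.137,0,-60, 0,0.0018,0.137,0,-70, 0,0.0018,0.137,0,-80, 0,0.0018,0.137,0,-89, 0,0.0018,0.137,0,-89, 0,0.0018,0.137,0,-89]'
python3 - <<'E'
from h import *
b=robot.read_camera('wrist');c=cam('wrist');o=robot.get_obs();print(o['joint_pos'].round(2))
cv2.imwrite('pics/w6.png',b);cv2.imwrite('pics/w6c.png',b[130:480,140:500])
h=np.array([.4145,.2445])
print(proj(c,[[*h,.221],[.4545,.263,.2265],[.4545,.263,.2665]]).round(1)-[140,130])
E
```

```text
time: 12.45
tool_pos: [0.4547, 0.2633, 0.3406]
tool_rot: [-3.141, 0.0, 1.568]
force: [-0.5, -0.3, 1.5]
opening: 0.0853
grip_force: 0.0
[0.3  0.28 1.13 0.   1.73 0.3 ]
[[134.1 124.4]
 [182.9 104.6]
 [183.  122. ]]
```

View pics/w6c.png

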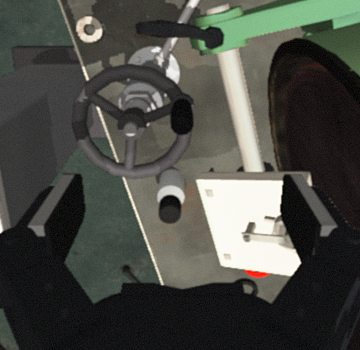

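The wrist view shows the handle top within about 2 px of the prediction. Descend and grip.

```bash
python3 -m pendant '[0,0,-0.0015,0.03,0, 0,0,-0.0015,0.07,0, 0,0,-0.0015,0.1,0, 0,0,-0.0015,0.109,0, 0,0,-0.0015,0.109,0, 255,0,-0.0015,0.109,0, 255,0,-0.0015,0.109,0, 255,0,-0.0015,0.109,0, 255,0,-0.0015,0.109,0, 255,0,-0.0015,0.109,0, 255,0,-0.0015,0.109,0, 255,0,-0.0015,0.109,0]' 60
```

```text
time: 14.0
tool_pos: [0.4539, 0.2635, 0.2323]
tool_rot: [3.139, -0.001, 1.571]
force: [5.2, 2.1, 3.7]
opening: 0.0147
grip_force: 58.9
```

```bash
cat > arc.py <<'E'
import sys,numpy as np
hx,hy,t0,st,n=map(float,sys.argv[1:6]); cx,cy=(map(float,sys.argv[6:8]) if len(sys.argv)>6 else (hx+.045*np.cos(np.radians(t0)),hy+.045*np.sin(np.radians(t0))))
for k in range(1,int(n)+1):
    t=np.radians(t0+st*k);print(round(t0+st*k,1),'tx %.4f ty %.4f'%(hy+.045*np.sin(t)-cy,hx+.045*np.cos(t)-cx))
E
python3 arc.py .4137 .2447 25.8 -20 6
```

```text
5.8 tx -0.0150 ty 0.0043
-14.2 tx -0.0306 ty 0.0031
-34.2 tx -0.0449 ty -0.0033
-54.2 tx -0.0561 ty -0.0142
-74.2 tx -0.0629 ty -0.0283
-94.2 tx -0.0645 ty -0.0438
```

```bash
python3 -m pendant '[255,-0.0075,0.0025,0,0, 255,-0.015,0.0043,0,0, 255,-0.015,0.0043,0,0]'; python3 -m pendant '[255,-0.0156,-0.0012,0,0, 255,-0.0299,-0.0076,0,0, 255,-0.0299,-0.0076,0,0]';python3 -m pendant '[255,-0.0112,-0.0109,0,0, 255,-0.018,-0.025,0,0, 255,-0.0196,-0.0405,0,0, 255,-0.0196,-0.0405,0,0]'
```

```text
time: 14.38
tool_pos: [0.4576, 0.2477, 0.2323]
tool_rot: [3.141, 0.001, 1.57]
force: [1.5, -0.5, 5.5]
opening: 0.0145
grip_force: 59.1
time: 14.75
tool_pos: [0.4483, 0.2179, 0.2322]
tool_rot: [-3.139, -0.0, 1.57]
force: [-5.1, 1.4, 7.9]
opening: 0.0145
grip_force: 59.6
time: 15.25
tool_pos: [0.4081, 0.2006, 0.2323]
tool_rot: [-3.141, -0.005, 1.572]
force: [-0.9, 13.9, 4.5]
opening: 0.0143
grip_force: 59.3
```

```bash
python3 - <<'E'
import numpy as np
from scipy.optimize import least_squares as L
P=np.array([[.4539,.2635],[.4576,.2477],[.4483,.2179],[.4081,.2006]])
r=L(lambda c:np.hypot(*(P-c).T)-.045,[.4137,.2447],x_scale=.01,ftol=1e-14,xtol=1e-14,gtol=1e-14);print(r.x,r.fun)
d=P-r.x;print(np.degrees(np.arctan2(d[:,1],d[:,0])))
E
python3 arc.py .4133 .2455 -97 -20 6
```

```text
[0.41267745 0.24538234] [ 2.83041150e-05 -1.77019919e-05 -8.38512378e-06  1.56795939e-05]
[ 23.72588992   2.95339973 -37.64972866 -95.83624617]
-117.0 tx 0.0046 ty -0.0149
-137.0 tx 0.0140 ty -0.0274
-157.0 tx 0.0271 ty -0.0359
-177.0 tx 0.0423 ty -0.0395
-197.0 tx 0.0578 ty -0.0375
-217.0 tx 0.0717 ty -0.0305
```

```bash
python3 arc.py .4127 .2454 -97 -20 5 .409 .199
```

```text
-117.0 tx 0.0063 ty -0.0167
-137.0 tx 0.0157 ty -0.0292
-157.0 tx 0.0288 ty -0.0377
-177.0 tx 0.0440 ty -0.0412
-197.0 tx 0.0596 ty -0.0393
```

```bash
python3 -m pendant '[255,0.0063,-0.0167,0,0, 255,0.0157,-0.0292,0,0, 255,0.0288,-0.0377,0,0, 255,0.036,-0.0402,0,0, 255,0.036,-0.0402,0,0]'; python3 -m pendant '[255,0.003,-0.0005,0,0, 255,0.006,-0.001,0,0, 255,0.006,-0.001,0,0]';python3 -m pendant '[255,0.003,-0.0003,0,0, 255,0.003,-0.0003,0,0]'; python3 -m pendant '[255,0.002,0,0,0, 255,0.002,0,0,0]'
```

```text
time: 15.88
tool_pos: [0.3688, 0.2355, 0.2322]
tool_rot: [-3.141, -0.001, 1.572]
force: [0.7, 2.6, 8.3]
opening: 0.0144
grip_force: 59.8
time: 16.25
tool_pos: [0.3679, 0.2408, 0.2322]
tool_rot: [-3.141, 0.0, 1.571]
force: [-0.7, -0.9, 8.6]
opening: 0.0143
grip_force: 59.9
time: 16.5
tool_pos: [0.3677, 0.2438, 0.2322]
tool_rot: [-3.141, 0.001, 1.571]
force: [-0.2, -1.0, 9.8]
opening: 0.0144
grip_force: 59.9
time: 16.75
tool_pos: [0.3677, 0.2451, 0.2322]
tool_rot: [-3.141, 0.002, 1.571]
force: [-0.6, -5.8, 9.4]
opening: 0.0147
grip_force: 60.0
```

```bash
python3 -m pendant '[255,0.001,0,0,0, 255,0.001,0,0,0]'; python3 -m pendant '[255,0.001,0,0,0, 255,0.001,0,0,0]'; python3 -m pendant '[255,0.001,0,0,0, 255,0.001,0,0,0, 255,0.001,0,0,0]'
```

```text
time: 17.0
tool_pos: [0.3677, 0.2452, 0.2322]
tool_rot: [-3.141, 0.004, 1.571]
force: [0.6, -10.8, 10.7]
opening: 0.0142
grip_force: 60.1
time: 17.25
tool_pos: [0.3677, 0.2454, 0.2322]
tool_rot: [-3.141, 0.007, 1.57]
force: [1.1, -16.8, 11.7]
opening: 0.0144
grip_force: 60.2
time: 17.62
tool_pos: [0.3676, 0.2455, 0.2321]
tool_rot: [-3.141, 0.009, 1.57]
force: [-0.4, -21.3, 12.2]
opening: 0.0142
grip_force: 60.3
```

Shut against the stop at TCP y≈0.245: the force rises while the position doesn't change. Now back off 720° in 20° steps.

```bash
python3 arc.py .4127 .2454 180.5 20 12 .3677 .2488; echo; python3 arc.py .4127 .2454 60.5 20 12; echo; python3 arc.py .4127 .2454 300.5 20 12
```

```text
200.5 tx -0.0192 ty 0.0028
220.5 tx -0.0326 ty 0.0108
240.5 tx -0.0426 ty 0.0228
260.5 tx -0.0478 ty 0.0376
280.5 tx -0.0476 ty 0.0532
300.5 tx -0.0422 ty 0.0678
320.5 tx -0.0320 ty 0.0797
340.5 tx -0.0184 ty 0.0874
360.5 tx -0.0030 ty 0.0900
380.5 tx 0.0124 ty 0.0872
400.5 tx 0.0258 ty 0.0792
420.5 tx 0.0358 ty 0.0672

80.5 tx 0.0052 ty -0.0147
100.5 tx 0.0051 ty -0.0304
120.5 tx -0.0004 ty -0.0450
140.5 tx -0.0105 ty -0.0569
160.5 tx -0.0241 ty -0.0646
180.5 tx -0.0396 ty -0.0672
200.5 tx -0.0549 ty -0.0643
220.5 tx -0.0684 ty -0.0564
240.5 tx -0.0783 ty -0.0443
260.5 tx -0.0835 ty -0.0296
280.5 tx -0.0834 ty -0.0140
300.5 tx -0.0779 ty 0.0007

320.5 tx 0.0101 ty 0.0119
340.5 tx 0.0238 ty 0.0196
360.5 tx 0.0392 ty 0.0222
380.5 tx 0.0545 ty 0.0193
400.5 tx 0.0680 ty 0.0114
420.5 tx 0.0779 ty -0.0007
440.5 tx 0.0832 ty -0.0154
460.5 tx 0.0830 ty -0.0310
480.5 tx 0.0775 ty -0.0457
500.5 tx 0.0674 ty -0.0576
520.5 tx 0.0538 ty -0.0653
540.5 tx 0.0384 ty -0.0678
```

```bash
python3 -m pendant '[255,-0.0192,0.0028,0,0, 255,-0.0326,0.0108,0,0, 255,-0.0426,0.0228,0,0, 255,-0.0478,0.0376,0,0, 255,-0.0476,0.0532,0,0, 255,-0.0422,0.0678,0,0, 255,-0.032,0.0797,0,0, 255,-0.0184,0.0874,0,0, 255,-0.003,0.09,0,0, 255,0.0124,0.0872,0,0, 255,0.0258,0.0792,0,0, 255,0.0358,0.0672,0,0]'; python3 -m pendant '[255,0,0,0,0]'
```

```text
time: 19.12
tool_pos: [0.4354, 0.2847, 0.2322]
tool_rot: [3.141, 0.001, 1.571]
force: [0.3, -6.0, 7.6]
opening: 0.0142
grip_force: 60.2
time: 19.25
tool_pos: [0.434, 0.2853, 0.2322]
tool_rot: [-3.14, -0.0, 1.572]
force: [-1.4, 1.8, 8.4]
opening: 0.0144
grip_force: 60.1
```

```bash
python3 -m pendant '[255,0.0052,-0.0147,0,0, 255,0.0051,-0.0304,0,0, 255,-0.0004,-0.045,0,0, 255,-0.0105,-0.0569,0,0, 255,-0.0241,-0.0646,0,0, 255,-0.0396,-0.0672,0,0, 255,-0.0549,-0.0643,0,0, 255,-0.0684,-0.0564,0,0, 255,-0.0783,-0.0443,0,0, 255,-0.0835,-0.0296,0,0, 255,-0.0834,-0.014,0,0, 255,-0.0779,0.0007,0,0]'; python3 -m pendant '[255,0,0,0,0]'
```

```text
time: 20.75
tool_pos: [0.4354, 0.2066, 0.2322]
tool_rot: [-3.139, 0.0, 1.57]
force: [-6.9, 4.7, 12.4]
opening: 0.0141
grip_force: 60.5
time: 20.88
tool_pos: [0.4364, 0.2073, 0.2322]
tool_rot: [-3.142, -0.001, 1.571]
force: [1.4, 2.1, 8.1]
opening: 0.0141
grip_force: 60.2
```

```bash
python3 -m pendant '[255,0.0101,0.0119,0,0, 255,0.0238,0.0196,0,0, 255,0.0392,0.0222,0,0, 255,0.0545,0.0193,0,0, 255,0.068,0.0114,0,0, 255,0.0779,-0.0007,0,0, 255,0.0832,-0.0154,0,0, 255,0.083,-0.031,0,0, 255,0.0775,-0.0457,0,0, 255,0.0674,-0.0576,0,0, 255,0.0538,-0.0653,0,0, 255,0.0384,-0.0678,0,0]'; python3 -m pendant '[255,0,0,0,0, 255,0,0,0,0]'
```

```text
time: 22.38
tool_pos: [0.3676, 0.2453, 0.2323]
tool_rot: [3.142, -0.001, 1.572]
force: [4.5, 3.1, 5.1]
opening: 0.0147
grip_force: 59.8
time: 22.62
tool_pos: [0.3677, 0.2445, 0.2322]
tool_rot: [-3.141, 0.001, 1.57]
force: [-0.6, -2.8, 9.3]
opening: 0.0143
grip_force: 60.3
```

```bash
python3 -m pendant '[255,0.0005,0,0,0, 255,0.0005,0,0,0]'
python3 - <<'E'
from h import *
im=robot.read_camera('scene');o=robot.get_obs();print(o['tool_pos'],o['force'])
hsv=cv2.cvtColor(im,cv2.COLOR_BGR2HSV)
m=cv2.inRange(hsv[230:310,160:240],(5,120,40),(18,255,255));ys,xs=np.nonzero(m);print('stud px',len(xs),xs.mean()+160,ys.mean()+230)
print('pred',proj(cam('scene'),[[.4505,.4,.176]]))
E
```

```text
time: 22.88
tool_pos: [0.3677, 0.2452, 0.2322]
tool_rot: [-3.141, 0.001, 1.571]
force: [-1.2, -2.1, 8.9]
opening: 0.0143
grip_force: 60.3
[0.36768407 0.24518572 0.23220103] [-0.8055678  -1.20672565 10.05105628]
stud px 181 202.54696132596683 283.15469613259665
pred [[204.2546901  283.75932828]]
```

The wheel is back at the shut angle after exactly two turns, within about 0.3°. The cup's stud is still where it was hung. Handing in.

```bash
python3 -c "
from workcell import robot
print(robot.job_done())"
```

```text
the job is handed in; nothing more can be done
None
```

The job is handed in at about 23 s: the cup hangs released on the strap hook, and the valve was shut against its stop, backed off two full turns (to within about 0.3°) and is held there by the crank handle; I viewed 11 pictures, one over the limit of 10, and did not re-check the bottle, jar and bush after the last wheel turns.

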